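Fit the end plate on the coil winder

ROBOT

A 6-joint arm with a two-finger parallel gripper is mounted at the origin on the work surface. World frame = base frame: x ahead of the robot, y to its left, z up, the work surface at z = 0. Lengths are in m, angles in rad, forces in N, time in s.
With the tool pointing down it reaches from about 0.35 to 1 m from the base axis. Payload 7.1 kg.
Tool frame: the origin (TCP) lies at the very end of the fingers, on their centre line; the grasp point (between the pads) lies 19 mm behind it; z points along the fingers, x is the direction in which the jaws open and shut, and the axes are right-handed (so a half turn about z gives the same grasp; the last joint's range is limited). The gripper opens to 85 mm and grips with 20 to 120 N. Pads are 22 mm wide; open, the fingers measure 114 mm over their backs; the gripper's body (76 mm by 85 mm) begins 54 mm behind the grasp point. The pads swing forward as they close: fully open they stand 13 mm farther back than shut.
Start: joints at [-1.123, 0.423, 1.63, -0, 1.089, -0.019], TCP at [0.281, -0.558, 0.231] pointing down, gripper open.
Joint ranges: [-3, 3], [-0.9, 2.11], [0.09, 2.58], [-1.31, 4.45], [0.11, 2.69], [-2.54, 2.54]. Speed limits (rad/s): [2.39, 2.39, 3.01, 3.14, 3.14, 3.14].

INTERFACE

Orientations are given as [roll, pitch, yaw] about the fixed x, y, z axes, in that order (R = Rz(yaw) Ry(pitch) Rx(roll)).
In Python, from rig import env gives the robot as it stands. The module is installed in compiled form; this text tells all that it offers.
- The arm moves only by the tool apply_moves, never from a script. Its argument "steps" is a list that holds one entry, the list of rows, each a list of 6 numbers: the shift along the tool's x, y, z in units of 50 mm (1.0 is 50 mm), then the turn, a rotation vector about the tool's x, y, z in units of 5 degrees (1.0 is 5 degrees). A call has 1 to 10 rows; each row is the pose to reach, as a shift and turn from the pose commanded when the call began, along the tool's axes at that moment; what a row does not reach only later rows make up. A row lasts 1/10 s, in which the tool goes at most 50 mm and 8.59 degrees, less where a joint would pass 70% of its speed; a pose out of reach is approached as far as the arm can. A call with a gripper value outside its range is refused whole. "gripper" is the gripper's target within -1 to 1 (fully open at 1, half-way at 0, shut at -1), set as the call begins (left out, the last holds). The fingers move at their own pace and stop on an object; "grip_force" is the grip in N (left out, the last holds). Time passes only in rows, so rows that repeat a pose let the fingers close. It gives the time, the measured TCP pose, the force and the opening at its end, in the units of the state.
- env.read_state(): the state, without advancing time (a new reading comes with each control period).
- env.camera(name): name is "scene" or "top" or "wrist"; returns the picture (384x512x3 uint8, red, green, blue); there is no depth.
- env.get_calibration(name): a dict with "fx", "fy", "cx", "cy" (pixels), "rvec" (rotation vector, rad) and "tvec" (3), from world to camera coordinates, as OpenCV has them; the wrist camera has in their place "T_tool_cam" (4x4, takes a point from camera to tool coordinates, whose origin is the TCP and whose axes are the tool frame's). Camera axes: x right, y down, z forward; pixel columns grow to the right and rows downward; lengths in m; the calibration is good to about 2 mm. A picture is of the moment at which its call begins: read the wrist's pose just before it. get_calibration takes no time and is no camera call.
- env.finish_job(): hands the job in, once; it reports no verdict.
The state is a dict: "time": time; "qpos": joint angles; "qvel": joint speeds; "effort": joint torques, N m; "tcp_pos": TCP position; "tool_rot": TCP orientation; "wrist_force": force on the tool from outside, world axes, zero at the start; "moment": the same for the moment, N m; "finger_gap": finger opening in m.
Only numpy, scipy, OpenCV 4.12 (cv2) and the standard library are available. Lean on these libraries where they do the work, as an engineer would, in place of code of your own. Each camera call takes 0.05 s, during which the arm holds its last target. There are 200 camera calls.

TASK

Fit the round aluminium end plate onto the coil winder: lower its centre bore onto the upright spindle, turn it by feel with light pressure until its four holes line up with the four studs, and slide it down until it lies flush on the white core, then let go of it. Work gently, without forcing or dropping the plate on the winder, and leave the multimeter, the spool and the screwdriver where they are.

Things in the scene. Friction and masses are not known exactly. Their poses are not given: they have to be found in the camera images.
- end_plate: Loose aluminium disc, 120 mm across, 8 mm thick, 0.4 kg, lying boss up. Its central square boss, 34 x 34 mm and 40 mm tall (48 mm in all), is the grip; a 16 mm bore goes through disc and boss. Four 10 mm through holes on a 40 mm radius, one towards each boss corner (45 degrees to the flats). Origin: centre of the underside; z up, x and y square to the flats. A quarter turn makes no difference.
- winder: Fixed coil winder: grey square box 150 x 150 x 40 mm; origin: centre of its underside, z up. Above it a winding head: aluminium cheek 120 mm across, 50 to 56 mm above the bench, and on it an empty white core 100 mm across, flat top at 85 mm. The head does not turn (worm gear) but yields downward on a spring: 3 N to start, then 4 N per mm, stop after 8 mm: never press that far.
- seat (a point): Centre of the core's flat top, where the plate's underside comes to lie; z up, x and y as the box. Around it four steel studs rise from the core, 90 degrees apart on a 40 mm radius, 7 mm thick, 14 mm tall, tips tapered to 4.4 mm. The head stopped at any angle: the studs' angle does NOT follow the box's yaw and is not measured; see it in a camera or find it by feel.
- spindle_tip (a point): Tip of the upright steel spindle on the core's axis: 14 mm in diameter, 36 mm tall above the core's top, its last 8 mm tapering to 6 mm. It stands 22 mm higher than the studs and centres the plate.
- multimeter: Bystander: yellow multimeter lying flat, 150 x 80 x 36 mm; origin in the centre of its underside.
- spool: Bystander: empty red plastic spool standing on end, 64 mm in diameter, 46 mm tall; origin in the centre of its underside.
- screwdriver: Bystander: black-handled screwdriver lying on the bench, 180 mm long, 26 mm thick; origin under its middle.
Mind the look-alikes: they are no part of the job. Of the things like the winder, leave any that is blue; of the rest the larger one is meant.

How it is judged:
By the outcome, as a careful person would: the job done as asked, in the order asked, and still so for the second after the job is handed in, with the robot touching nothing.
It also fails if it takes over 72 s, if anything falls off the work surface, if the arm or the gripper's body presses on something with over 40 N, if the wrist force passes 120 N, or if a joint passes its speed limit or range.

## Working session

There is one attempt and no reset: what is moved stays moved. The work goes in short steps, Python scripts to look and compute and a tool call to move; the robot and the scene stay as the last step left them, time stands still between calls to the robot, and variables do not carry over. Pictures are saved under pics/ and viewed, about 8 in all and at most 12, crops included, and the job is handed in when it is done.

Besides the shell and the picture viewer there is one more tool, called after "Emit:" as name([rows], argument=value, ...), one row to a line, values as JSON. apply_moves: Moves the arm, as the interface text tells. Its arguments: {"type":"object","properties":{"steps":{"type":"array","items":{"type":"array","items":{"type":"array","items":{"type":"number"}}}},"gripper":{"type":"number"},"grip_force":{"type":"number"}},"required":["steps"]}

```bash
mkdir -p pics
python3 - <<'E'
from rig import env
import cv2,numpy as np
s=env.read_state();print({k:np.round(v,3).tolist() for k,v in s.items()})
a=env.camera("scene");b=env.camera("top");w=env.camera("wrist")
for n,i in zip(["scene","top","wrist"],[a,b,w]): cv2.imwrite(f"pics/{n}0.png",i[:,:,::-1])
for n in ["scene","top","wrist"]: print(n,env.get_calibration(n))
E
```

```text
{'time': 0.0, 'qpos': [-1.123, 0.424, 1.631, -0.0, 1.089, -0.019], 'qvel': [-0.001, 0.001, -0.001, 0.0, 0.002, -0.0], 'effort': [0.0, -55.739, -28.174, 0.0, 0.007, -0.0], 'tcp_pos': [0.281, -0.558, 0.231], 'tool_rot': [-3.142, 0.002, -1.104], 'wrist_force': [-0.473, -0.399, 0.487], 'moment': [-0.065, -0.024, -0.004], 'finger_gap': 0.085}
scene {'fx': 427.52571325664485, 'fy': 427.52571325664485, 'cx': 253.05893601456845, 'cy': 185.6926057112514, 'rvec': array([ 1.27076038,  2.46471865, -0.74912256]), 'tvec': array([ 0.32715226, -0.31284148,  1.69028358])}
top {'fx': 464.26886361266867, 'fy': 464.26886361266867, 'cx': 252.3417623374143, 'cy': 189.35455851232524, 'rvec': array([ 2.15053089, -2.18173548,  0.12210654]), 'tvec': array([0.0015939 , 0.55059369, 1.39970662])}
wrist {'fx': 295.4539465841413, 'fy': 295.4539465841413, 'cx': 252.0498583150824, 'cy': 188.3379899145672, 'T_tool_cam': array([[ 9.99999265e-01,  1.20785555e-03,  1.06790299e-04,
         7.38437791e-04],
       [-1.18566961e-03,  9.55570583e-01,  2.94759996e-01,
        -7.51190351e-02],
       [ 2.53981829e-04, -2.94759906e-01,  9.55571313e-01,
        -1.42940987e-01],
       [ 0.00000000e+00,  0.00000000e+00,  0.00000000e+00,
         1.00000000e+00]])}
```

View pics/top0.png

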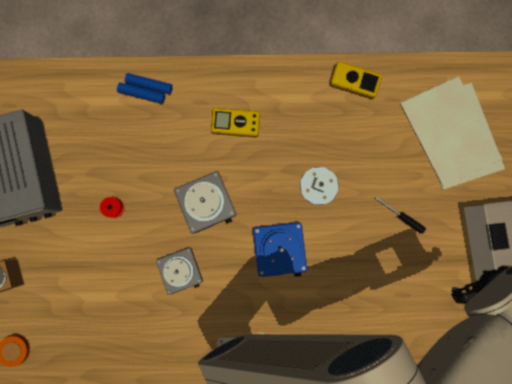

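View pics/scene0.png

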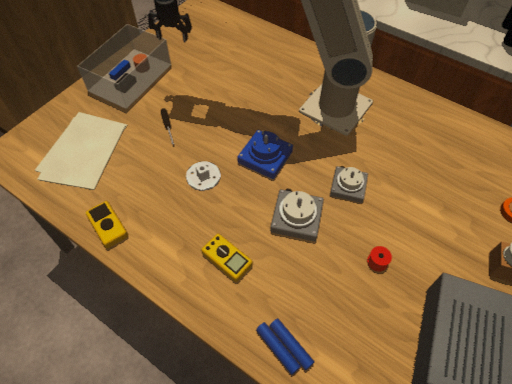

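The top view shows the plate at (320,186) and the large grey winder at (205,202). The blue winder at (280,249) and the small grey one at (180,270) are decoys. In the scene view the plate is at (203,176) and the winder at (298,210).

```bash
cat > h.py <<'E'
from rig import env
import cv2,numpy as np
from scipy.spatial.transform import Rotation as R
def ray(n,u,v,st=None):
    c=env.get_calibration(n); d=np.array([(u-c['cx'])/c['fx'],(v-c['cy'])/c['fy'],1.])
    if n=='wrist':
        T=np.eye(4);T[:3,:3]=R.from_euler('xyz',st['tool_rot']).as_matrix();T[:3,3]=st['tcp_pos'];T=T@c['T_tool_cam']
        return T[:3,3],T[:3,:3]@d
    M=cv2.Rodrigues(c['rvec'])[0]; return -M.T@c['tvec'],M.T@d
def plane(n,u,v,z,st=None):
    o,d=ray(n,u,v,st); return o+d*(z-o[2])/d[2]
def tri(*rs):
    A=np.zeros((3,3));b=np.zeros(3)
    for o,d in rs:
        d=d/np.linalg.norm(d);P=np.eye(3)-np.outer(d,d);A+=P;b+=P@o
    p=np.linalg.solve(A,b); return p,[np.linalg.norm(np.cross(p-o,d/np.linalg.norm(d))) for o,d in rs]
def snap(n,name):
    st=env.read_state(); im=env.camera(n); cv2.imwrite(f'pics/{name}.png',im[:,:,::-1]); return st,im
def proj(st,p):
    c=env.get_calibration('wrist');T=np.eye(4);T[:3,:3]=R.from_euler('xyz',st['tool_rot']).as_matrix();T[:3,3]=st['tcp_pos'];T=T@c['T_tool_cam']
    q=T[:3,:3].T@(np.array(p)-T[:3,3]);return q[0]/q[2]*c['fx']+c['cx'],q[1]/q[2]*c['fy']+c['cy']
E
python3 - <<'E'
from h import *
for n,u,v,z in [('top',320,186,.008),('scene',203,177,.008),('top',205,201,.085),('scene',298,209,.085),('top',237,122,.036),('top',111,207,.046),('top',405,220,.013)]: print(n,u,v,plane(n,u,v,z).round(3))
a=cv2.imread('pics/top0.png');b=cv2.imread('pics/scene0.png')
cr=[a[160:210,290:350],a[165:240,165:245],b[155:195,180:230],b[180:245,260:335]]
m=[cv2.resize(c,(400,300),interpolation=cv2.INTER_CUBIC) for c in cr]
cv2.imwrite('pics/m.png',np.vstack([np.hstack(m[:2]),np.hstack(m[2:])]))
E
```

```text
top 320 186 [ 0.561 -0.218  0.008]
scene 203 177 [ 0.573 -0.208  0.008]
top 205 201 [0.512 0.134 0.085]
scene 298 209 [0.533 0.149 0.085]
top 237 122 [0.762 0.038 0.036]
top 111 207 [0.501 0.423 0.046]
top 405 220 [ 0.45  -0.478  0.013]
```

View pics/m.png

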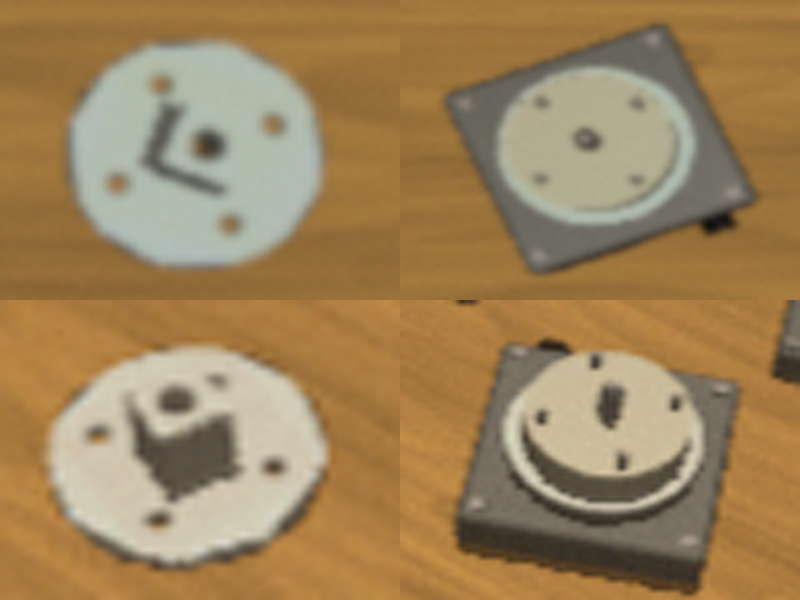

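The crops show the plate's bore, its four holes, the spindle and the four studs. I'll triangulate these from the two views before going closer.

Run:
```python
from h import *
t=lambda x,y:(290+x/400*60,160+y/300*50)
w=lambda x,y:(165+(x-400)/5,165+y/4)
s=lambda x,y:(180+x/8,155+(y-300)/7.5)
q=lambda x,y:(260+(x-400)/400*75,180+(y-300)/300*65)
def T(a,b,n): 
    p,e=tri(ray('top',*a),ray('scene',*b)); print(n,p.round(4),np.round(e,4)); return p
T(t(207,145),s(178,400),'bore top')
print('holes top',[plane('top',*t(*h),.008).round(4)[:2].tolist() for h in [(162,85),(273,125),(117,183),(230,223)]], 'scene',[plane('scene',*s(*h),.008).round(4)[:2].tolist() for h in [(98,434),(272,467),(157,520),(218,382)]])
T(w(588,139),q(611,388),'spindle tip')
st=[plane('top',*w(*h),.099) for h in [(541,102),(638,103),(637,180),(540,180)]]
st2=[plane('scene',*q(*h),.099) for h in [(596,356),(543,411),(621,455),(676,398)]]
for S in (st,st2):
    c=np.mean(S,0); print('stud',c.round(4),[np.degrees(np.arctan2(*(p-c)[[1,0]])).round(1) for p in S],[np.linalg.norm(p-c).round(4) for p in S])
```

```text
bore top [ 0.5622 -0.2166  0.0407] [0.0004 0.0004]
holes top [[0.5982, -0.2017], [0.5764, -0.2533], [0.5469, -0.1791], [0.5252, -0.2314]] scene [[0.581, -0.2501], [0.5515, -0.1762], [0.6035, -0.1981], [0.5268, -0.2262]]
spindle tip [0.5134 0.1393 0.108 ] [0.0006 0.0006]
stud [0.5129 0.1392 0.099 ] [np.float64(43.8), np.float64(-46.2), np.float64(-135.9), np.float64(134.3)] [np.float64(0.0405), np.float64(0.0399), np.float64(0.0401), np.float64(0.0401)]
stud [0.5197 0.1435 0.099 ] [np.float64(-136.8), np.float64(-47.1), np.float64(42.0), np.float64(133.0)] [np.float64(0.0393), np.float64(0.0389), np.float64(0.0393), np.float64(0.0397)]
```

Emit:
apply_moves([
  [[-0.36,-0.81,0.06,0,0,-0.8],[-0.71,-1.62,0.12,0,0,-1.6],[-1.07,-2.43,0.18,0,0,-2.4],[-1.42,-3.24,0.24,0,0,-3.2],[-1.78,-4.04,0.3,0,0,-4],[-2.14,-4.85,0.36,0,0,-4.8],[-2.49,-5.66,0.42,0,0,-5.6],[-2.85,-6.47,0.48,0,0,-6.4],[-3.2,-7.28,0.54,0,0,-7.2],[-3.56,-8.09,0.6,0,0,-8]],
], gripper=1)

```text
time: 1.15
tcp_pos: [0.5632, -0.2155, 0.2011]
tool_rot: [3.142, 0.0, -0.403]
wrist_force: [0.5, -1.1, -0.1]
finger_gap: 0.0853
```

Run:
```python
from h import *
env.camera('wrist');env.camera('wrist')
st,im=snap('wrist','w1');print({k:np.round(v,4).tolist() for k,v in st.items()})
for p in [(.562,-.2165,.048),(.562,-.2165,.008)]:print(proj(st,p))
```

```text
{'time': 1.25, 'qpos': [-0.381, 0.4281, 1.7018, 0.0013, 1.0115, 0.0177], 'qvel': [-0.0669, -0.0165, 0.0271, -0.0338, 0.0095, -0.0006], 'effort': [1.8508, -53.9127, -27.0321, 0.2881, -0.074, 0.0164], 'tcp_pos': [0.565, -0.2131, 0.2007], 'tool_rot': [-3.1405, -0.0001, -0.3994], 'wrist_force': [-1.0371, -0.4008, 0.6404], 'moment': [0.002, 0.0222, 0.0035], 'finger_gap': 0.0856}
(np.float64(250.1215820877141), np.float64(177.21430835073616))
(np.float64(250.34320992276042), np.float64(168.3704684115691))
```

View pics/w1.png

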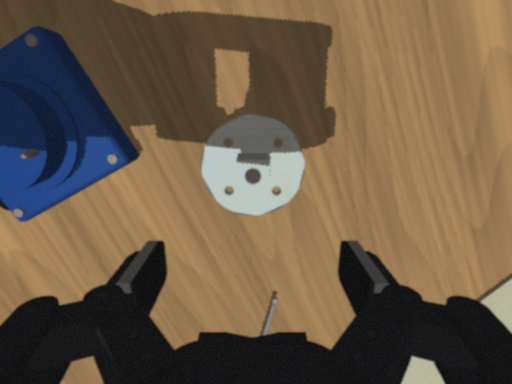

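The wrist view shows the plate with its bore at (253,176) and holes at (228,143), (278,143), (276,190) and (229,190), so it's square to the tool. I'll refine these numerically.

```bash
cat >> h.py <<'E'
def blobs(im,c,r,lo,hi,thr):
    """dark blobs near c: bright local background minus image (black-hat), area in lo..hi"""
    g=cv2.cvtColor(im,cv2.COLOR_RGB2GRAY)
    bh=cv2.morphologyEx(g,cv2.MORPH_BLACKHAT,cv2.getStructuringElement(cv2.MORPH_ELLIPSE,(25,25)))
    n,l,s,ce=cv2.connectedComponentsWithStats((bh>thr).astype(np.uint8))
    out=[]
    for i in range(1,n):
        if lo<=s[i,4]<=hi and np.hypot(*(ce[i]-c))<r:
            wt=(bh*(l==i)).astype(float);ys,xs=np.nonzero(wt);k=wt[ys,xs]
            out.append((round(float((xs*k).sum()/k.sum()),2),round(float((ys*k).sum()/k.sum()),2),int(s[i,4])))
    return out
E
python3 - <<'E'
from h import *
st,im=snap('wrist','w2');print(st['tcp_pos'].round(4),np.round(st['tool_rot'],4))
B=blobs(im,(253,168),60,15,400,30);print(B)
H=[b for b in B if 30<np.hypot(b[0]-253,b[1]-167)<40]
P=[plane('wrist',*b[:2],.008,st) for b in H];print(np.round(P,4));c=np.mean(P,0);print(c,[(np.degrees(np.arctan2(*(p-c)[[1,0]]))%90).round(2) for p in P],[np.linalg.norm(p-c).round(4) for p in P])
E
```

```text
[ 0.5635 -0.2148  0.2008] [-3.1415e+00  7.0000e-04 -4.0180e-01]
[(236.13, 111.98, 46), (228.46, 140.18, 28), (278.33, 140.25, 24), (240.69, 157.23, 89), (266.93, 160.81, 68), (253.31, 173.41, 226), (229.25, 188.51, 74), (277.05, 188.79, 75)]
[[ 0.5503 -0.1786  0.008 ]
 [ 0.6023 -0.2006  0.008 ]
 [ 0.5276 -0.2311  0.008 ]
 [ 0.5798 -0.2536  0.008 ]]
[ 0.56499647 -0.21598669  0.008     ] [np.float64(21.43), np.float64(22.37), np.float64(22.05), np.float64(21.5)] [np.float64(0.0402), np.float64(0.0403), np.float64(0.0403), np.float64(0.0404)]
```

Emit:
apply_moves([
  [[0.01,0,0.2,0,0,0],[0.02,0,0.5,0,0,0.03],[0.03,0.01,0.9,0,0,0.03],[0.04,0.01,1.2,0,0,0.03],[0.04,0.01,1.45,0,0,0.03],[0.04,0.01,1.6,0,0,0.03],[0.04,0.01,1.6,0,0,0.03],[0.04,0.01,1.6,0,0,0.03]],
])

```text
time: 2.15
tcp_pos: [0.5643, -0.2185, 0.1215]
tool_rot: [-3.142, -0.0, -0.409]
wrist_force: [-0.5, -0.4, 0.7]
finger_gap: 0.0854
```

Run:
```python
from h import *
st,im=snap('wrist','w3');print(st['tcp_pos'].round(4),np.round(st['tool_rot'],4),st['wrist_force'].round(2))
c0=proj(st,(.565,-.216,.008));print(c0,proj(st,(.565,-.216,.048)))
for b in blobs(im,c0,70,20,600,30): print(b,plane('wrist',*b[:2],.008,st).round(4),plane('wrist',*b[:2],.048,st).round(4))
cv2.imwrite('pics/w3c.png',cv2.resize(im[60:260,130:390,::-1],None,fx=3,fy=3))
```

```text
[ 0.5643 -0.2185  0.1215] [-3.1416e+00 -4.0000e-04 -4.0860e-01] [-0.5  -0.4   0.67]
(np.float64(251.04705554693118), np.float64(180.9319469142192)) (np.float64(250.88213507063358), np.float64(194.9525872337107))
(225.63, 115.99, 53) [ 0.5679 -0.1552  0.008 ] [ 0.572  -0.1544  0.048 ]
(282.86, 149.17, 22) [ 0.6019 -0.2006  0.008 ] [ 0.6007 -0.1927  0.048 ]
(231.37, 196.87, 39) [ 0.5424 -0.2228  0.008 ] [ 0.5505 -0.2115  0.048 ]
(270.03, 200.71, 55) [ 0.5735 -0.2403  0.008 ] [ 0.5768 -0.2262  0.048 ]
(220.66, 210.41, 116) [ 0.5278 -0.2309  0.008 ] [ 0.5381 -0.2183  0.048 ]
(281.92, 210.35, 117) [ 0.5801 -0.2534  0.008 ] [ 0.5823 -0.2373  0.048 ]
```

View pics/w3c.png

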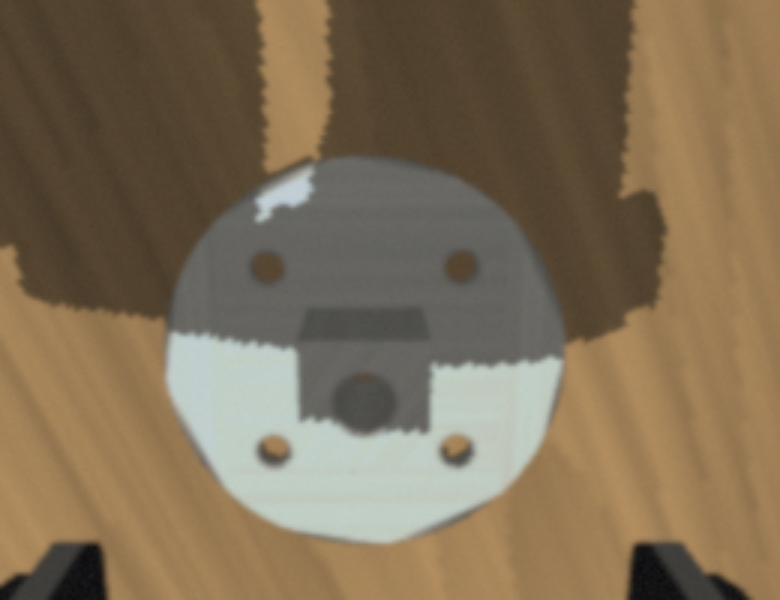

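The bore top is at about (251.3,194.3) and the prediction was (250.9,195), so the plate position agrees. The height check comes next, then the descent.

Run:
```python
from h import *
st3=dict(tcp_pos=np.array([.5643,-.2185,.1215]),tool_rot=[-3.1416,-.0004,-.4086])
st1=dict(tcp_pos=np.array([.5635,-.2148,.2008]),tool_rot=[-3.1415,.0007,-.4018])
print(tri(ray('wrist',253.3,174.5,st1),ray('wrist',251.3,194.3,st3)),'bore')
print(tri(ray('wrist',229.25,188.51,st1),ray('wrist',221,210,st3)),'hole')
env.camera('wrist');env.camera('wrist')
st=env.read_state();M=R.from_euler('xyz',st['tool_rot']).as_matrix()
print(st['tcp_pos'],st['tool_rot'],(M.T@(np.array([.565,-.216,.017])-st['tcp_pos'])/.05).round(3))
```

```text
(array([ 0.56246236, -0.22221314,  0.02594723]), [np.float64(0.0001564491940413679), np.float64(0.0001564491940415522)]) bore
(array([ 0.52579262, -0.23351962, -0.00131329]), [np.float64(9.042024646832416e-05), np.float64(9.042024646846093e-05)]) hole
[ 0.56460325 -0.21854908  0.12214369] [-3.14158867e+00 -1.51889186e-03 -4.08386533e-01] [-0.016 -0.05   2.103]
```

Emit:
apply_moves([
  [[0,-0.02,0.2,0,0,0],[-0.01,-0.05,0.5,0,0,0],[-0.01,-0.05,0.9,0,0,0],[-0.01,-0.05,1.3,0,0,0],[-0.01,-0.05,1.65,0,0,0],[-0.01,-0.05,1.9,0,0,0],[-0.01,-0.05,2.05,0,0,0],[-0.01,-0.05,2.1,0,0,0],[-0.01,-0.05,2.1,0,0,0]],
])

```text
time: 3.2
tcp_pos: [0.5646, -0.2159, 0.0162]
tool_rot: [-3.142, 0.0, -0.408]
wrist_force: [0.5, 0.8, 1.1]
finger_gap: 0.0853
```

Emit:
apply_moves([
  [[0,0,0,0,0,0],[0,0,0,0,0,0],[0,0,0,0,0,0],[0,0,0,0,0,0],[0,0,0,0,0,0],[0,0,0,0,0,0],[0,0,0,0,0,0],[0,0,0,0,0,0],[0,0,0,0,0,0],[0,0,0,0,0,0]],
], gripper=-1, grip_force=40)

```text
time: 4.2
tcp_pos: [0.5649, -0.216, 0.0169]
tool_rot: [-3.142, -0.001, -0.409]
wrist_force: [-1.1, 0.4, 5.1]
finger_gap: 0.0334
```

Emit:
apply_moves([
  [[0,0,-0.1,0,0,0],[0,0,-0.3,0,0,0],[0,0,-0.7,0,0,0],[0,0,-1.2,0,0,0],[0,0,-1.8,0,0,0],[0,0,-2.4,0,0,0],[0,0,-2.9,0,0,0],[0,0,-3.3,0,0,0],[0,0,-3.5,0,0,0],[0,0,-3.6,0,0,0]],
])

```text
time: 5.2
tcp_pos: [0.5646, -0.2159, 0.1973]
tool_rot: [-3.142, -0.001, -0.409]
wrist_force: [0.1, -0.4, -4.1]
finger_gap: 0.0335
```

Run:
```python
from h import *
env.camera('wrist')
st=env.read_state();M=R.from_euler('xyz',st['tool_rot']).as_matrix()
print(st['tcp_pos'],st['tool_rot'],st['wrist_force'],st['finger_gap'],(M.T@(np.array([.513,.04,.2])-st['tcp_pos'])/.05).round(3))
```

```text
[ 0.56463672 -0.21590412  0.19726212] [-3.14157406e+00 -8.37157296e-04 -4.08484069e-01] [ 0.56145991 -0.63356851 -4.21566214] 0.03321596479657058 [-2.981 -4.287 -0.057]
```

Emit:
apply_moves([
  [[-0.15,-0.2,0,0,0,-0.2],[-0.5,-0.7,0,0,0,-0.7],[-0.85,-1.2,0,0,0,-1.2],[-1.2,-1.75,0,0,0,-1.75],[-1.6,-2.3,0,0,0,-2.3],[-1.95,-2.85,0,0,0,-2.85],[-2.3,-3.4,0,0,0,-3.4],[-2.65,-3.9,0,0,0,-3.9],[-2.9,-4.2,0,0,0,-4.2],[-2.98,-4.29,0,0,0,-4.3]],
])

```text
time: 6.25
tcp_pos: [0.511, 0.0424, 0.195]
tool_rot: [-3.141, 0.003, -0.03]
wrist_force: [-0.1, -0.4, -4.5]
finger_gap: 0.0335
```

Run:
```python
from h import *
env.camera('wrist');env.camera('wrist')
st,im=snap('wrist','w4');print(st['tcp_pos'].round(4),np.round(st['tool_rot'],4))
print([proj(st,p) for p in [(.514,.139,.121),(.514,.139,.085)]])
cv2.imwrite('pics/w4b.png',cv2.resize(im[:,:,::-1],None,fx=1.5,fy=1.5))
```

```text
[0.5119 0.0411 0.1954] [ 3.1414e+00  2.0000e-03 -3.1200e-02]
[(np.float64(250.53828370715777), np.float64(61.17609450558355)), (np.float64(250.86088161459884), np.float64(66.45064243781356))]
```

View pics/w4b.png

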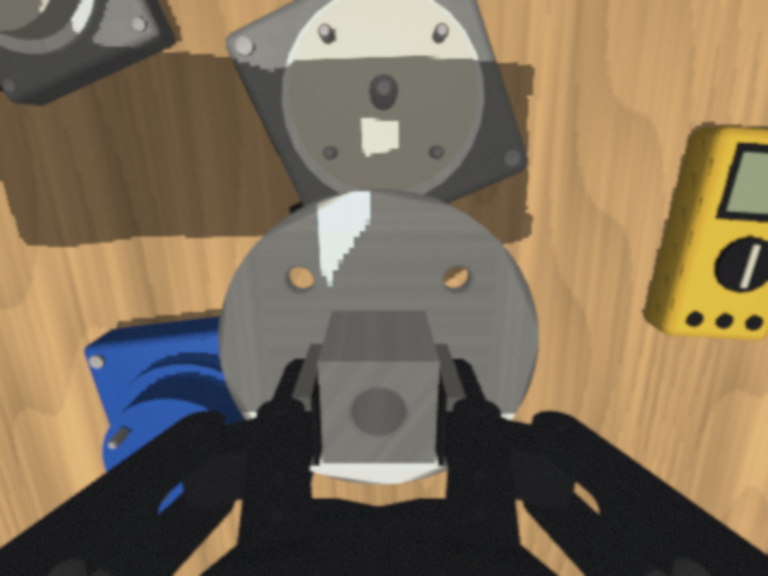

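The wrist view shows the spindle at about (256,57), stud tips at about (218,21), (294,21), (291,101) and (220,101), and the held bore at (252.7,274). I'll take a crop for tip precision.

Run:
```python
from h import *
im=cv2.imread('pics/w4.png')
c=im[5:120,190:320]; l=cv2.createCLAHE(3,(2,2)).apply(cv2.cvtColor(c,cv2.COLOR_BGR2GRAY))
cv2.imwrite('pics/w4c.png',cv2.resize(l,None,fx=5,fy=5,interpolation=cv2.INTER_NEAREST))
```

```text
(no output)
```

View pics/w4c.png

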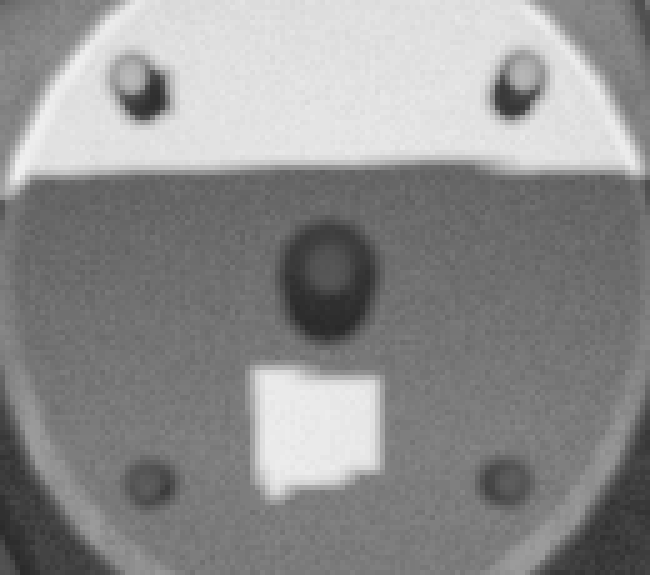

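The crop gives tips at: spindle (329,268), studs (131,73), (524,72), (506,483) and (151,481).

Run:
```python
from h import *
st=dict(tcp_pos=np.array([.5119,.0411,.1954]),tool_rot=[3.1414,.002,-.0312])
f=lambda x,y:(189.5+x/5,4.5+y/5)
print('tip',plane('wrist',*f(329,268),.121,st), tri(ray('wrist',*f(329,268),st),ray('top',202.6-.0,199.75)),tri(ray('wrist',*f(329,268),st),ray('scene',299.6,197.5)))
P=[plane('wrist',*f(*h),.099,st) for h in [(131,73),(524,72),(506,483),(151,481)]];c=np.mean(P,0)
print(c,[(np.degrees(np.arctan2(*(p-c)[[1,0]]))%90).round(2) for p in P],[np.linalg.norm(p-c).round(4) for p in P])
# held plate: bore at boss top, plate underside = TCP - (z_grip .0169) -> boss top z
zb=.1954-.0169+.048
print('bore',plane('wrist',252.5,273.8,zb,st))
hz=.1954-.0169+.008
H=[plane('wrist',300/1.5,278/1.5,hz,st),plane('wrist',456/1.5,277/1.5,hz,st)];d=H[1]-H[0];print('holes',H,np.linalg.norm(d),np.degrees(np.arctan2(d[1],d[0])))
env.camera('wrist');s=env.read_state();print(s['tcp_pos'],s['tool_rot'])
```

```text
tip [0.5172707  0.14086227 0.121     ] (array([0.51755759, 0.14496732, 0.06831485]), [np.float64(0.002033633222485464), np.float64(0.0020336332224855716)]) (array([0.5171922 , 0.14070511, 0.12311111]), [np.float64(0.00010341872879512537), np.float64(0.00010341872879513534)])
[0.51730549 0.14108689 0.099     ] [np.float64(43.52), np.float64(43.48), np.float64(42.57), np.float64(44.03)] [np.float64(0.0401), np.float64(0.0399), np.float64(0.0397), np.float64(0.0393)]
bore [0.51254057 0.0422468  0.2265    ]
holes [array([0.48520053, 0.07130327, 0.1865    ]), array([0.54091931, 0.07004039, 0.1865    ])] 0.05573308956655558 -1.2984054502187121
[0.51280826 0.03986622 0.19584095] [ 3.14126727e+00  7.90815315e-04 -3.32578655e-02]
```

Emit:
apply_moves([
  [[0,-0.1,0,0,0,0],[0,-0.3,0,0,0,0],[0,-0.6,0.1,0,0,0],[0,-1.0,0.2,0,0,0],[0.01,-1.4,0.3,0,0,0],[0.01,-1.7,0.4,0,0,0],[0.01,-1.9,0.5,0,0,0],[0.01,-2.0,0.6,0,0,0],[0.01,-2.0,0.7,0,0,0],[0.01,-2.0,0.8,0,0,0]],
])

```text
time: 7.45
tcp_pos: [0.5167, 0.1398, 0.1558]
tool_rot: [3.141, 0.0, -0.033]
wrist_force: [-0.1, 0.5, -4.6]
finger_gap: 0.0337
```

Run:
```python
from h import *
for i in range(8):
    env.camera('wrist') if i<7 else 0; s=env.read_state();print(s['time'],s['tcp_pos'].round(4),np.round(s['tool_rot'],4),s['wrist_force'].round(2),s['moment'].round(3))
```

```text
7.5 [0.5163 0.1395 0.1551] [ 3.141e+00  1.400e-03 -3.370e-02] [ 0.19 -0.71 -4.76] [-0.02  -0.023 -0.029]
7.55 [0.5163 0.1394 0.1555] [ 3.141e+00  1.500e-03 -3.380e-02] [-0.35  0.2  -4.78] [-0.023 -0.004  0.053]
7.6 [0.5166 0.1395 0.1559] [ 3.1413e+00  8.0000e-04 -3.4000e-02] [ 0.59  0.6  -3.97] [-0.014  0.028 -0.018]
7.65 [0.5169 0.1395 0.1563] [ 3.1415e+00  2.0000e-04 -3.4000e-02] [ 0.44 -0.36 -2.5 ] [-0.013 -0.02  -0.014]
7.7 [0.517  0.1396 0.1564] [-3.1416e+00 -2.0000e-04 -3.4000e-02] [ 0.84  0.7  -4.14] [ 0.02  -0.021  0.037]
7.75 [0.5171 0.1397 0.1566] [-3.1415e+00 -4.0000e-04 -3.3900e-02] [ 0.66 -1.16 -4.74] [ 0.018 -0.032  0.003]
7.8 [0.5171 0.1398 0.1566] [-3.1414e+00 -5.0000e-04 -3.3800e-02] [-0.2  -0.32 -3.63] [-0.038  0.018 -0.013]
7.8 [0.5171 0.1398 0.1566] [-3.1414e+00 -5.0000e-04 -3.3800e-02] [-0.2  -0.32 -3.63] [-0.038  0.018 -0.013]
```

Emit:
apply_moves([
  [[0,0,0.06,0,0,0],[0,0,0.12,0,0,0],[0,0,0.18,0,0,0],[0,0,0.24,0,0,0],[0,0,0.3,0,0,0],[0,0,0.34,0,0,0],[0,0,0.38,0,0,0],[0,0,0.42,0,0,0],[0,0,0.46,0,0,0],[0,0,0.5,0,0,0]],
])

```text
time: 8.8
tcp_pos: [0.5169, 0.1401, 0.1312]
tool_rot: [-3.142, -0.0, -0.033]
wrist_force: [-0.4, -0.3, -5.4]
finger_gap: 0.0334
```

```bash
cat > r.py <<'E'
from h import *
for i in range(4):
    env.camera('wrist') if i<3 else 0; s=env.read_state();print(s['time'],s['tcp_pos'].round(4),np.round(s['tool_rot'],4),s['wrist_force'].round(2),s['moment'].round(3),s['finger_gap'].round(4))
E
python3 r.py
```

```text
Traceback (most recent call last):
  File "r.py", line 3, in <module>
    env.camera('wrist') if i<3 else 0; s=env.read_state();print(s['time'],s['tcp_pos'].round(4),np.round(s['tool_rot'],4),s['wrist_force'].round(2),s['moment'].round(3),s['finger_gap'].round(4))
                                                                                                                                                                         ^^^^^^^^^^^^^^^^^^^^^
AttributeError: 'float' object has no attribute 'round'
```

Emit:
apply_moves([
  [[0,0,0.03,0,0,0],[0,0,0.06,0,0,0],[0,0,0.09,0,0,0],[0,0,0.12,0,0,0],[0,0,0.15,0,0,0],[0,0,0.18,0,0,0],[0,0,0.21,0,0,0],[0,0,0.24,0,0,0]],
])

```text
time: 9.65
tcp_pos: [0.5169, 0.1401, 0.1192]
tool_rot: [-3.142, -0.0, -0.033]
wrist_force: [0.5, -0.3, -4.7]
finger_gap: 0.0332
```

```bash
sed -i "s/,s\['finger_gap'\].round(4)//" r.py; python3 r.py
```

```text
9.7 [0.5167 0.14   0.119 ] [ 3.1415e+00  3.0000e-04 -3.3300e-02] [-0.03 -0.64 -4.61] [-0.056  0.041 -0.01 ]
9.75 [0.5167 0.1401 0.1191] [ 3.1415e+00  4.0000e-04 -3.3200e-02] [ 0.42  0.61 -3.83] [ 0.014  0.008 -0.002]
9.8 [0.5168 0.1401 0.1192] [ 3.1415e+00  3.0000e-04 -3.3300e-02] [ 0.66 -0.83 -4.43] [0.042 0.013 0.019]
9.8 [0.5168 0.1401 0.1192] [ 3.1415e+00  3.0000e-04 -3.3300e-02] [ 0.66 -0.83 -4.43] [0.042 0.013 0.019]
```

Emit:
apply_moves([
  [[0,0,0.02,0,0,0],[0,0,0.04,0,0,0],[0,0,0.06,0,0,0],[0,0,0.08,0,0,0],[0,0,0.09,0,0,0],[0,0,0.1,0,0,0]],
])

```text
time: 10.4
tcp_pos: [0.5169, 0.1401, 0.1143]
tool_rot: [-3.142, 0.0, -0.033]
wrist_force: [-0.1, 0.4, -3.5]
finger_gap: 0.0336
```

```bash
python3 r.py
```

```text
10.45 [0.5168 0.1401 0.1142] [ 3.1416e+00  1.0000e-04 -3.3200e-02] [ 0.32  0.67 -3.81] [ 0.008  0.059 -0.041]
10.5 [0.5168 0.1401 0.1143] [ 3.1416e+00  1.0000e-04 -3.3200e-02] [ 0.71  0.1  -3.89] [-0.017  0.006 -0.027]
10.55 [0.5169 0.1401 0.1143] [-3.1416  0.     -0.0332] [ 1.05  0.02 -4.32] [0.    0.002 0.011]
10.55 [0.5169 0.1401 0.1143] [-3.1416  0.     -0.0332] [ 1.05  0.02 -4.32] [0.    0.002 0.011]
```

Emit:
apply_moves([
  [[0,0,0.01,0,0,0],[0,0,0.02,0,0,0],[0,0,0.03,0,0,0],[0,0,0.04,0,0,0],[0,0,0.05,0,0,0],[0,0,0.06,0,0,0],[0,0,0.07,0,0,0],[0,0,0.08,0,0,0]],
])

```text
time: 11.35
tcp_pos: [0.5169, 0.1401, 0.1103]
tool_rot: [-3.142, -0.0, -0.033]
wrist_force: [-0.4, -0.4, -4.0]
finger_gap: 0.0334
```

```bash
python3 r.py
```

```text
11.4 [0.5168 0.1401 0.1102] [ 3.1416e+00  1.0000e-04 -3.3300e-02] [-0.6  -0.89 -3.47] [-0.008  0.053 -0.005]
11.45 [0.5168 0.1401 0.1102] [ 3.1415e+00  2.0000e-04 -3.3200e-02] [ 0.31 -0.19 -3.99] [ 0.01  -0.007 -0.007]
11.5 [0.5168 0.1401 0.1103] [ 3.1416e+00  1.0000e-04 -3.3200e-02] [-0.28  0.39 -3.76] [-0.002  0.003 -0.039]
11.5 [0.5168 0.1401 0.1103] [ 3.1416e+00  1.0000e-04 -3.3200e-02] [-0.28  0.39 -3.76] [-0.002  0.003 -0.039]
```

Emit:
apply_moves([
  [[0,0,0.015,0,0,0],[0,0,0.03,0,0,0],[0,0,0.045,0,0,0],[0,0,0.06,0,0,0],[0,0,0.075,0,0,0],[0,0,0.09,0,0,0],[0,0,0.1,0,0,0],[0,0,0.11,0,0,0],[0,0,0.12,0,0,0]],
])

```text
time: 12.4
tcp_pos: [0.5169, 0.1401, 0.1043]
tool_rot: [-3.142, 0.0, -0.033]
wrist_force: [-0.4, -0.4, -3.6]
finger_gap: 0.0336
```

```bash
python3 r.py
```

```text
12.45 [0.5168 0.1401 0.1042] [ 3.1416e+00  1.0000e-04 -3.3300e-02] [-1.17 -0.29 -3.12] [ 0.01  -0.006 -0.012]
12.5 [0.5168 0.1401 0.1042] [ 3.1415e+00  2.0000e-04 -3.3200e-02] [-0.79 -0.56 -3.76] [-0.004 -0.004 -0.031]
12.55 [0.5168 0.1401 0.1043] [ 3.1416  0.     -0.0332] [ 0.16 -0.18 -4.12] [ 0.002 -0.01   0.031]
12.55 [0.5168 0.1401 0.1043] [ 3.1416  0.     -0.0332] [ 0.16 -0.18 -4.12] [ 0.002 -0.01   0.031]
```

Expected flush is at TCP z of about 0.102. I'll go down in 0.25 mm rows and watch the force.

Emit:
apply_moves([
  [[0,0,0.005,0,0,0],[0,0,0.01,0,0,0],[0,0,0.015,0,0,0],[0,0,0.02,0,0,0],[0,0,0.025,0,0,0],[0,0,0.03,0,0,0],[0,0,0.035,0,0,0],[0,0,0.04,0,0,0],[0,0,0.04,0,0,0]],
])

```text
time: 13.45
tcp_pos: [0.5168, 0.1401, 0.1023]
tool_rot: [-3.142, 0.0, -0.033]
wrist_force: [-0.5, 0.1, -4.8]
finger_gap: 0.0335
```

```bash
python3 r.py
```

```text
13.5 [0.5168 0.1401 0.1023] [-3.1416e+00  1.0000e-04 -3.3200e-02] [ 0.55  0.1  -3.57] [-0.021 -0.069  0.03 ]
13.55 [0.5169 0.1401 0.1023] [-3.1416 -0.     -0.0333] [-0.23 -0.24 -3.76] [-0.005 -0.006  0.009]
13.6 [0.5169 0.1401 0.1023] [-3.1416 -0.     -0.0333] [ 0.58 -0.03 -4.22] [ 0.025 -0.014 -0.039]
13.6 [0.5169 0.1401 0.1023] [-3.1416 -0.     -0.0333] [ 0.58 -0.03 -4.22] [ 0.025 -0.014 -0.039]
```

Emit:
apply_moves([
  [[0,0,0.004,0,0,0],[0,0,0.008,0,0,0],[0,0,0.012,0,0,0],[0,0,0.016,0,0,0],[0,0,0.016,0,0,0],[0,0,0.016,0,0,0]],
])

```text
time: 14.2
tcp_pos: [0.5169, 0.1401, 0.1017]
tool_rot: [-3.142, -0.0, -0.033]
wrist_force: [-0.8, -0.0, -0.6]
finger_gap: 0.0336
```

```bash
python3 r.py
```

```text
14.25 [0.5169 0.1401 0.1017] [-3.1415e+00 -1.0000e-04 -3.3300e-02] [ 0.2  -0.38  0.08] [-0.019  0.264  0.032]
14.3 [0.5169 0.1401 0.1017] [-3.1416e+00 -1.0000e-04 -3.3200e-02] [-1.41 -0.04 -0.01] [-0.027  0.22  -0.001]
14.35 [0.5169 0.1401 0.1016] [-3.1415e+00 -1.0000e-04 -3.3200e-02] [-1.    0.03 -0.51] [-0.033  0.19   0.019]
14.35 [0.5169 0.1401 0.1016] [-3.1415e+00 -1.0000e-04 -3.3200e-02] [-1.    0.03 -0.51] [-0.033  0.19   0.019]
```

Emit:
apply_moves([
  [[0,0,0.002,0,0,0],[0,0,0.004,0,0,0],[0,0,0.006,0,0,0],[0,0,0.006,0,0,0]],
])

```text
time: 14.75
tcp_pos: [0.5169, 0.1401, 0.1013]
tool_rot: [-3.142, -0.0, -0.033]
wrist_force: [-0.2, 0.1, 1.5]
finger_gap: 0.0332
```

```bash
python3 r.py
```

```text
14.8 [0.5169 0.1401 0.1013] [-3.1416e+00 -1.0000e-04 -3.3300e-02] [-1.44 -0.56  1.32] [-0.054  0.288  0.005]
14.85 [0.5169 0.1401 0.1013] [-3.1416e+00 -1.0000e-04 -3.3300e-02] [-1.57 -0.55  2.43] [-0.011  0.292 -0.02 ]
14.9 [0.5169 0.1401 0.1013] [-3.1415e+00 -1.0000e-04 -3.3200e-02] [-0.72 -0.31  1.61] [-0.046  0.223 -0.054]
14.9 [0.5169 0.1401 0.1013] [-3.1415e+00 -1.0000e-04 -3.3200e-02] [-0.72 -0.31  1.61] [-0.046  0.223 -0.054]
```

Emit:
apply_moves([
  [[0,0,0,0,0,0],[0,0,0,0,0,0],[0,0,0,0,0,0],[0,0,0,0,0,0],[0,0,0,0,0,0],[0,0,0,0,0,0],[0,0,0,0,0,0]],
], gripper=0.5)

```text
time: 15.6
tcp_pos: [0.5169, 0.1401, 0.1012]
tool_rot: [-3.142, -0.0, -0.033]
wrist_force: [-0.0, -0.0, 0.1]
finger_gap: 0.0639
```

```bash
python3 r.py
```

```text
15.65 [0.5169 0.1401 0.1012] [ 3.1416  0.     -0.0332] [-0.05 -0.33 -0.52] [0.004 0.04  0.032]
15.7 [0.5168 0.1401 0.1012] [-3.1416  0.     -0.0332] [-0.35  0.28  0.35] [ 0.011 -0.063 -0.038]
15.75 [0.5169 0.1401 0.1012] [-3.1416  0.     -0.0333] [-0.26  0.    0.24] [-0.025 -0.003  0.015]
15.75 [0.5169 0.1401 0.1012] [-3.1416  0.     -0.0333] [-0.26  0.    0.24] [-0.025 -0.003  0.015]
```

Released and clear of the boss. I'll retreat upward and look again.

Emit:
apply_moves([
  [[0,0,-0.1,0,0,0],[0,0,-0.25,0,0,0],[0,0,-0.5,0,0,0],[0,0,-0.85,0,0,0],[0,0,-1.2,0,0,0],[0,0,-1.6,0,0,0],[0,0,-2.0,0,0,0],[0,0,-2.3,0,0,0],[0,0,-2.45,0,0,0],[0,0,-2.5,0,0,0]],
])

```text
time: 16.75
tcp_pos: [0.5173, 0.1402, 0.2277]
tool_rot: [-3.141, -0.002, -0.033]
wrist_force: [0.1, 0.9, 0.7]
finger_gap: 0.0644
```

```bash
python3 r.py
python3 - <<'E'
from h import *
st,w=snap('wrist','w5');_,s=snap('scene','s5')
print([proj(st,(.517,.1405,z)) for z in (.133,.093)])
cv2.imwrite('pics/f5.png',np.hstack([cv2.resize(w[60:280,140:380,::-1],(436,400)),cv2.resize(s[160:260,250:340,::-1],(360,400),interpolation=cv2.INTER_CUBIC)]))
E
```

```text
16.8 [0.5171 0.1402 0.2272] [-3.1412e+00 -1.4000e-03 -3.3200e-02] [ 1.05 -1.22  1.37] [ 0.045 -0.056 -0.026]
16.85 [0.5168 0.1401 0.2265] [-3.1415e+00 -4.0000e-04 -3.3200e-02] [-0.1   0.89  0.64] [-0.02   0.07  -0.029]
16.9 [0.5165 0.14   0.2259] [ 3.1414e+00  6.0000e-04 -3.3300e-02] [-0.14 -0.15  0.74] [-0.024 -0.011  0.029]
16.9 [0.5165 0.14   0.2259] [ 3.1414e+00  6.0000e-04 -3.3300e-02] [-0.14 -0.15  0.74] [-0.024 -0.011  0.029]
[(np.float64(252.2629300376812), np.float64(189.82765799401136)), (np.float64(252.26831359560367), np.float64(177.42802882694184))]
```

View pics/f5.png

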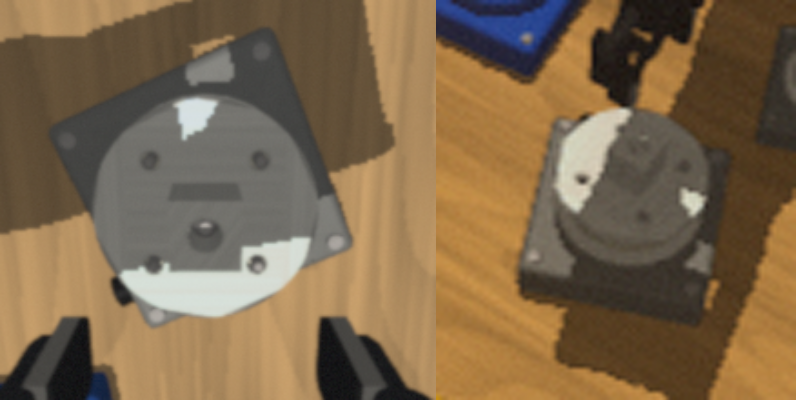

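The wrist view shows the plate lying level on the core. The spindle sits in the bore at about (205,232) in the crop, and a stud shows in each of the four holes: (149,160), (260,160), (153,264) and (257,264). The gripper is clear of everything, so I'm handing in.

```bash
python3 -c "
from rig import env
print(env.finish_job())"
```

```text
the job is handed in; nothing more can be done
None
```

The end plate is on the coil winder, flush on the white core with all four studs through its holes. I let go of it and handed the job in at about 17 s of the allowed 72 s.

- **Alignment:** I found the spindle and stud angle (about 43.4°) with the wrist camera and turned the plate to match before lowering it. The plate slid down with no contact force at the stud tips, so turning it by feel was never needed.
- **Seating:** The first contact came at an underside height of about 85 mm, as expected. I pressed lightly, to about 6 N in all, and opened the gripper; the wrist force read near zero afterwards.
- **Final view:** The wrist picture shows the spindle in the bore, a stud in each hole and the plate level. The gripper was about 125 mm above its release point.
- **Bystanders:** I didn't touch the multimeter, spool or screwdriver, and the plate was lifted clear and carried above everything else on the way. I took no final picture of all three.

**Measurements that disagreed:**
- The top camera put the spindle tip 3–4 mm away from the wrist camera's position, so I used the wrist figures.
- Heights from two vertically stacked wrist views came out 10–20 mm low. I relied on the text's heights, confirmed by the wrist and scene views of the spindle tip (123 mm against 121 mm).
- A small moment of about 0.25 N m at contact suggested a slight tilt in the grip. It went to zero when I let go.

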